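# Latch the photometer's sample carriage in the beam and start the reading

### The job

Push the photometer's sprung sample carriage by its upright tab all the way in, then let it go so that it springs back and latches against its stop pin at mid travel, with the sample vial in the light beam. Then press the broad start button right down and let go, and finish clear of everything. Leave the narrow lamp button alone, let the sample vial ride in its pocket, and neither lift nor disturb any of the other glassware and things on the bench.

Things in the scene. Friction and masses are not known exactly. Their poses are not given: they have to be found in the camera images.
- bench: Photometer base, fixed: grey slab 240 x 200 x 20 mm, origin at the centre of its underside. Its +x is the direction in which the carriage is pushed in (roughly away from the robot, turned up to 0.5 rad). Two white housings, tops 75 mm above the table, stand on its far half (x 0 to 90, y +-48 to +-98 mm); the beam runs between their windows at x = 40 mm. A 55 mm high end stop is at x = 110 mm.
- carriage (a joint): Travel of the carriage along the base's +x, in m: 0 = out (start), 0.030 = latched, 0.060 = fully in. Aluminium plate 159 x 56 mm, top 42 mm above the table. A spring returns it with 3 N at 0, 6.6 N at 0.060 (damping 20 N s/m); passing the pin adds up to 4 N. Let go from beyond 0.032 it comes back and is caught by the pin at 0.030; let go earlier it returns to 0.
- tab_face (a point): Centre of the near (-x) face of the carriage's upright push tab, 75 mm above the table. The tab is 44 mm wide, 8 mm thick, stands from 42 to 100 mm above the table, normal to the base's x; at travel 0 its face is at base x = -114 mm. It moves with the carriage. The space in front of it is free: fingertips may come down there to 50 mm above the table.
- pin_nose (a point): Nose of the sprung stop pin: steel, 8 mm thick, along the base's y in a small aluminium block beside the carriage (base x -40, y +34 mm, 38 mm above the table). A wedge tooth on the carriage's +y edge pushes it aside on the way in and catches on it on the way back. It works by itself and needs no touching.
- pocket (a point): Point in the black pocket (36 mm square, walls 24 mm high) on the carriage where the middle of the sample vial belongs, 69.5 mm above the table. Moves with the carriage; 124 mm to the +x side of the tab face.
- sample_vial_mid (a point): Middle (half-way up) of the sample vial, glass with white cap, 22 mm diameter, 55 mm high, standing loose in the carriage's pocket, top 97 mm above the table. Own z up.
- start_button (a joint): Travel of the start button downwards, in m: 0 = up, 0.006 = right down. It springs back; 1.5 N starts it and 5 N takes it right down.
- start_button_top (a point): Centre of the top of the start button: the broad round white button in a black collar, 38 mm diameter, top 50 mm above the table, on a white box 70 x 70 x 28 mm that is fixed to the table.
- lamp_button (a joint): Travel of the lamp button downwards, in m, 0 = up, 0.006 = right down. Must not be pressed.
- lamp_button_top (a point): Centre of the top of the lamp button: the narrow round white button in a black collar, 18 mm diameter, top 50 mm above the table, on an identical white box. The two boxes change places from run to run.
- spare_vial_mid (a point): Middle of a spare vial like the sample vial, standing loose on the base's near right corner (about base x -75 mm, y -82 mm), top 75 mm above the table.
- beaker_mid (a point): Middle of an empty glass beaker, 72 mm diameter, 90 mm high, loose on the table.
- bottle_a_mid (a point): Middle of a clear reagent bottle with white cap, 56 mm diameter, 110 mm high, loose.
- bottle_b_mid (a point): Middle of a clear reagent bottle with white cap, 60 mm diameter, 120 mm high, loose.
- flask_mid (a point): A point 45 mm up on the axis of a conical glass flask, 76 mm diameter at the foot, 105 mm high, loose.
- screw_cap_mid (a point): Middle of a loose white screw cap, 30 mm diameter, 14 mm high, lying on the table.
- mouse_mid (a point): Middle of a black computer mouse, 100 x 60 x 32 mm, loose on the table.
Not all that is in view belongs to the job. Leave any red look-alike of the part that bears lamp_button alone.

How it is judged (in metres and radians):
On the way, in this order (a step that is already met when the one before it is completed fails the run):
1. the carriage is pushed in well past its catch (travel over 45 mm) (value of joint carriage above 0.045 m), for 0.05 s.
2. let go, the carriage has come back and rests at mid travel (27 to 33 mm) (value of joint carriage between 0.027 and 0.033 m and velocity of joint carriage between -0.01 and 0.01 m/s), for 0.3 s.
3. the start button is pressed down (over 4 mm of 6) (value of joint start_button above 0.004 m), for 0.05 s.
At the end, for the whole second after the job is handed in: The carriage rests latched at mid travel (30 mm, within 3 mm), the start button has been pressed and is up again, the lamp button is up, the sample vial stands in its pocket (within 10 mm and 0.3 rad), and the seven bystanders are within 30 mm of where they began (all of step 2 and value of joint each of start_button, lamp_button below 0.002 m and distance between sample_vial_mid and pocket below 0.01 m and angle between sample_vial_mid's own z axis and vertical below 0.3 rad and distance of each of spare_vial_mid, beaker_mid, bottle_a_mid, bottle_b_mid, flask_mid, screw_cap_mid, mouse_mid from where it was at the start of the episode below 0.03 m); the robot touches nothing.
It fails at once if the start button is pressed while the carriage is not latched at mid travel (value of joint start_button above 0.003 m and not (value of joint carriage between 0.027 and 0.033 m)).
It fails at once if the lamp button is pressed (value of joint lamp_button above 0.003 m).
It fails at once if the sample vial is lifted or knocked out of its pocket (distance between sample_vial_mid and pocket above 0.015 m).
It fails at once if a bystander is lifted, knocked over or shoved (over 30 mm) (distance of any of spare_vial_mid, beaker_mid, bottle_a_mid, bottle_b_mid, flask_mid, screw_cap_mid, mouse_mid from where it was at the start of the episode above 0.03 m).
It fails at once if a bystander bottle, vial, beaker or flask is tipped over (angle between any of spare_vial_mid, beaker_mid, bottle_a_mid, bottle_b_mid, flask_mid's own z axis and vertical above 0.5 rad).
It also fails if it takes over 43 s, if anything falls off the work surface, if the arm or the gripper's body presses on something with over 40 N, if the wrist force passes 120 N, or if a joint passes its speed limit or range.

### The arm

A 7-joint arm with a two-finger parallel gripper is mounted at the origin on the work surface. World frame = base frame: x ahead of the robot, y to its left, z up, the work surface at z = 0. Lengths are in m, angles in degrees, forces in N, time in s.
With the tool pointing down it reaches from about 0.425 to 0.875 m from the base axis. Payload 4.7 kg.
Tool frame: the origin (TCP) lies at the very end of the fingers, on their centre line; the grasp point (between the pads) lies behind it (env.pinch_z is the z of the grasp point in the tool frame, in m); z points along the fingers, y is the direction in which the jaws open and shut (so a half turn about z gives the same grasp; the last joint's range is limited). The gripper opens to 87 mm and grips with 3 to 60 N. Pads are 19 mm wide; open, the fingers measure 117 mm over their backs; the gripper's body (75 mm by 190 mm) begins 51 mm behind the grasp point.
Start: joints at [77.699, 18.392, -4.016, 83.108, 1.295, 78.541, -3.26], TCP at [0.147, -0.633, 0.223] pointing down, gripper open.
Joint ranges: [-163.93, 163.93], [-17.29, 119.83], [-79.2, 71.16], [3.27, 140.29], [-89.18, 269.18], [5.43, 117.66], [-154.24, 154.24]. Speed limits (degrees/s): [147.25, 147.25, 180, 180, 180, 180, 180].

### API

Orientations are given as [roll, pitch, yaw] about the fixed x, y, z axes, in that order (R = Rz(yaw) Ry(pitch) Rx(roll)).
In Python, from cell import readout, read_camera, env gives the robot as it stands. The module is installed in compiled form; this text tells all that it offers.
- The arm moves only by the tool servo_tool, never from a script. Its argument "plan" is a list that holds one entry, the list of rows, each a list of 5 numbers: the finger opening in m, from 0 to 0.087, then the shift along the tool's x, y, z in m, then the turn about the tool's z in rad. In form: [[[jaw, x, y, z, yaw], ...]]. A call has 1 to 12 rows; each row is the pose to reach, as a shift and turn from the pose measured when the call began, along the tool's axes at that moment; what a row does not reach only later rows make up. A row lasts 1/12 s, in which the tool goes at most 41.7 mm and 7.16 degrees, less where a joint would pass 70% of its speed; a pose out of reach is approached as far as the arm can. A call with a gripper value outside its range is refused whole. The fingers move at their own pace and stop on an object; "force" is the grip in N (left out, the last holds). Time passes only in rows, so rows that repeat a pose let the fingers close. It gives the time, the measured TCP pose, the force and the opening at its end, in the units of the state.
- readout.get_obs(): the state, without advancing time (a new reading comes with each control period).
- read_camera(name): name is "side" or "top" or "wrist"; returns a dict with "image" (384x512x3 uint8, red, green, blue), "range_z" (384x512 float32, m along the optical axis (not along the pixel's ray), 0 where there is no reading), "mtx" (3x3 intrinsics, pixels), "camera_from_world" (4x4, takes a point from world to camera coordinates). Camera axes: x right, y up, looking along -z (the intrinsics and any distortion apply to the point x, -y, -z); pixel columns grow to the right and rows downward; lengths in m; the calibration is good to about 2 mm. A picture is of the moment at which its call begins.
- env.sign_off(): hands the job in, once; it reports no verdict.
The state is a dict: "time_s": time; "qpos": joint angles; "joint_velocities": joint speeds; "effort": joint torques, N m; "tool_pos": TCP position; "tool_rot": TCP orientation; "force": force on the tool from outside, world axes, zero at the start; "wrist_torque": the same for the moment, N m; "grip_width": finger opening in m.
Only numpy, scipy, OpenCV 4.12 (cv2) and the standard library are available. Lean on these libraries where they do the work, as an engineer would, in place of code of your own. Each camera call takes 0.05 s, during which the arm holds its last target. There are 200 camera calls.

## Working session

There is one attempt and no reset: what is moved stays moved. The work goes in short steps, Python scripts to look and compute and a tool call to move; the robot and the scene stay as the last step left them, time stands still between calls to the robot, and variables do not carry over. Pictures are saved under pics/ and viewed, about 8 in all and at most 12, crops included, and the job is handed in when it is done.

Besides the shell and the picture viewer there is one more tool, called after "Emit:" as a command line: name --argument value ..., lists and objects as JSON in quotes. servo_tool: Moves the arm, as the interface text tells. Its arguments: {"type":"object","properties":{"plan":{"type":"array"},"force":{"type":"number"}},"required":["plan"]}

```bash
mkdir -p pics
cat > h.py <<'E'
import numpy as np, cv2
from cell import readout, read_camera, env
def cloud(c):
    K=np.array(c["mtx"]);z=c["range_z"];h,w=z.shape
    u,v=np.meshgrid(np.arange(w),np.arange(h))
    p=np.stack([(u-K[0,2])/K[0,0]*z,-(v-K[1,2])/K[1,1]*z,-z,np.ones_like(z)],-1)
    P=p@np.linalg.inv(c["camera_from_world"]).T
    P[z==0]=np.nan
    return P[...,:3]
def save(n,im): cv2.imwrite(f"pics/{n}.png",cv2.cvtColor(im,cv2.COLOR_RGB2BGR))
E
python3 - <<'E'
from h import *
o=readout.get_obs()
for k in("time_s","tool_pos","tool_rot","force","grip_width"):print(k,o[k])
print(env.pinch_z)
for n in("top","side"):
    c=read_camera(n);save(n+"0",c["image"]);np.savez(n+"0.npz",**c)
    print(n,np.linalg.inv(c["camera_from_world"])[:3].round(3).tolist(),np.array(c["mtx"]).round(1).tolist(), [k for k in c])
E
```

```text
time_s 0.0
tool_pos [ 0.14724885 -0.63253294  0.2214507 ]
tool_rot [-1.79889562e+02  8.09392478e-03  1.31113843e+01]
force [-0.4203199  -0.33252166 -0.0517068 ]
grip_width 0.08739509565982531
-0.0187
top [[-0.027, 0.986, -0.163, 0.342], [-1.0, -0.025, 0.016, -0.012], [0.012, 0.164, 0.986, 1.329]] [[491.9, 0.0, 261.3], [0.0, 491.9, 198.6], [0.0, 0.0, 1.0]] ['image', 'range_z', 'mtx', 'camera_from_world']
side [[0.999, 0.021, -0.031, 0.516], [-0.036, 0.764, -0.644, -0.681], [0.01, 0.645, 0.764, 0.86]] [[381.8, 0.0, 252.4], [0.0, 381.8, 192.4], [0.0, 0.0, 1.0]] ['image', 'range_z', 'mtx', 'camera_from_world']
```

View pics/top0.png

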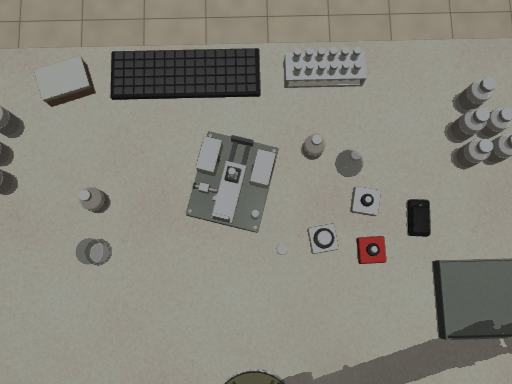

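View pics/side0.png

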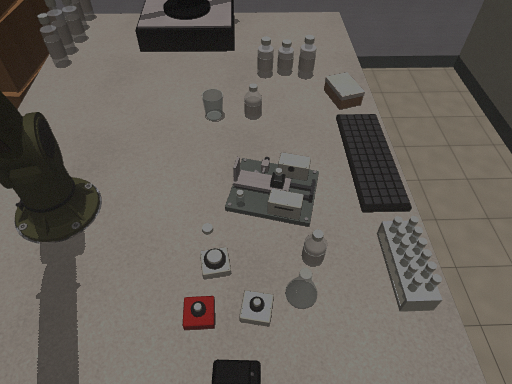

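The top view shows the photometer around (232,180), tilted clockwise, with its tab at the near end around (224,220). The broad start button is on the white box at (323,238) and the narrow lamp button at (366,200). The red look-alike is at (372,250) and the screw cap at (282,249). The side view agrees. Next I'll measure.

Run:
```python
from h import *
for n in("top","side"):
    c=np.load(n+"0.npz");P=cloud(c);im=c["image"].astype(int)
    x,y,z=P[...,0],P[...,1],P[...,2]
    print(n,"table z",np.nanmedian(z[(abs(x-.4)<.05)&(abs(y-.12)<.05)]))
    R=(x>.35)&(x<.75)&(y>-.12)&(y<.25)
    m=R&(z>.014)&(z<.026); s=P[m][:,:2].astype(np.float32); r=cv2.minAreaRect(s*1000);print("slab",r)
    m=R&(z>.068)&(z<.082); k,l,st,ce=cv2.connectedComponentsWithStats(m.astype(np.uint8))
    for i in range(1,k):
        if st[i,4]>25:
            r=cv2.minAreaRect(P[l==i][:,:2].astype(np.float32)*1000);print(" h75",st[i,4],np.round(r[0]),np.round(r[1]),round(r[2],1))
    m=R&(z>.036)&(z<.047); k,l,st,ce=cv2.connectedComponentsWithStats(m.astype(np.uint8))
    for i in range(1,k):
        if st[i,4]>25:
            r=cv2.minAreaRect(P[l==i][:,:2].astype(np.float32)*1000);print(" h42",st[i,4],np.round(r[0]),np.round(r[1]),round(r[2],1))
    m=R&(z>.09)&(z<.12); k,l,st,ce=cv2.connectedComponentsWithStats(m.astype(np.uint8))
    for i in range(1,k):
        if st[i,4]>3:
            q=P[l==i];r=cv2.minAreaRect(q[:,:2].astype(np.float32)*1000);print(" h100",st[i,4],np.round(r[0]),np.round(r[1]),round(r[2],1),q[:,2].max().round(3))
    # buttons
    for cx,cy,nm in((.30,-.18,"start"),(.40,-.29,"lamp"),(.27,-.3,"red")):
        m=(abs(x-cx)<.09)&(abs(y-cy)<.06)&(z>.044)&(z<.056)
        k,l,st,ce=cv2.connectedComponentsWithStats(m.astype(np.uint8))
        for i in range(1,k):
            if st[i,4]>10:
                q=P[l==i];(a,b),rad=cv2.minEnclosingCircle(q[:,:2].astype(np.float32)*1000);print(nm,st[i,4],ce[i].round(),a,b,rad,np.median(q[:,2]))
    # others: objects above table
    m=(x>.1)&(x<.75)&(z>.008)&(z<.2)&(abs(y)<.6);k,l,st,ce=cv2.connectedComponentsWithStats(m.astype(np.uint8))
    for i in range(1,k):
        if st[i,4]>15:
            q=P[l==i];print("  obj",ce[i].round(),q.min(0).round(3),q.max(0).round(3))
```

```text
top table z 6.35179046426515e-06
slab ((580.201904296875, 7.044769287109375), (288.0848388671875, 280.867919921875), 74.75381469726562)
 h75 637 [673. 101.] [53. 90.] 74.6
 h75 646 [635. -36.] [53. 90.] 74.5
 h75 46 [512. -15.] [15. 17.] 88.6
 h42 953 [583.  68.] [ 88. 162.] 74.5
 h100 47 [621.  42.] [18. 18.] 88.0 0.104
 h100 60 [505.  73.] [43.  9.] 76.1 0.106
lamp 40 [374. 249.] 414.16571044921875 -323.04803466796875 10.633357048034668 0.04901128543246991
  obj [467. 126.] [ 0.704 -0.6    0.008] [ 0.75  -0.555  0.166]
  obj [232. 181.] [ 0.471 -0.08   0.008] [0.75  0.171 0.106]
  obj [314. 146.] [ 0.667 -0.203  0.009] [ 0.721 -0.15   0.117]
  obj [470. 153.] [ 0.631 -0.6    0.008] [ 0.69  -0.565  0.145]
  obj [350. 162.] [ 0.617 -0.317  0.008] [ 0.69  -0.241  0.112]
  obj [ 94. 199.] [0.533 0.377 0.008] [0.593 0.437 0.128]
  obj [366. 201.] [ 0.506 -0.355  0.008] [ 0.586 -0.274  0.057]
  obj [419. 217.] [ 0.449 -0.489  0.009] [ 0.549 -0.425  0.042]
  obj [323. 238.] [ 0.409 -0.233  0.009] [ 0.485 -0.155  0.056]
  obj [ 90. 251.] [0.391 0.366 0.008] [0.461 0.44  0.098]
  obj [371. 
[... 798 characters left out ...]
75585137334582
  obj [253. 102.] [0.534 0.372 0.008] [0.593 0.42  0.125]
  obj [213. 103.] [0.393 0.361 0.009] [0.461 0.44  0.094]
  obj [274. 188.] [ 0.471 -0.085  0.008] [0.75  0.168 0.104]
  obj [ 95. 206.] [ 0.1   -0.046  0.008] [0.112 0.047 0.017]
  obj [207. 228.] [ 0.41  -0.101  0.008] [ 0.437 -0.073  0.018]
  obj [314. 248.] [ 0.668 -0.209  0.008] [ 0.723 -0.158  0.115]
  obj [215. 262.] [ 0.41  -0.236  0.008] [ 0.486 -0.158  0.054]
  obj [302. 290.] [ 0.618 -0.318  0.008] [ 0.693 -0.255  0.109]
  obj [256. 308.] [ 0.506 -0.357  0.008] [ 0.586 -0.276  0.054]
  obj [199. 312.] [ 0.379 -0.36   0.008] [ 0.45  -0.289  0.055]
  obj [236. 372.] [ 0.449 -0.48   0.011] [ 0.549 -0.43   0.037]
```

Emit:
servo_tool --plan '[[[0,0.02,-0.014,0,0.05],[0,0.05,-0.035,0,0.1],[0,0.085,-0.06,0,0.15],[0,0.12,-0.083,0,0.2],[0,0.155,-0.107,0,0.25],[0,0.19,-0.131,0,0.3],[0,0.225,-0.155,0,0.35],[0,0.26,-0.179,0,0.4],[0,0.295,-0.203,0,0.45],[0,0.33,-0.227,0,0.497],[0,0.357,-0.246,0,0.497],[0,0.371,-0.2555,0,0.497]]]' --force 20

```text
time_s: 1.1
tool_pos: [0.4545, -0.2934, 0.2219]
tool_rot: [-179.8, -0.0, -14.9]
force: [0.4, 0.3, -0.0]
grip_width: 0.0148
```

Emit:
servo_tool --plan '[[[0,-0.005,-0.02,0,0.005],[0,-0.012,-0.053,0,0.009],[0,-0.02,-0.088,0,0.009],[0,-0.029,-0.123,0,0.009],[0,-0.037,-0.158,0,0.009],[0,-0.045,-0.193,0,0.009],[0,-0.053,-0.228,0,0.009],[0,-0.061,-0.263,0,0.009],[0,-0.07,-0.3,0,0.009],[0,-0.079,-0.335,0,0.009],[0,-0.084,-0.358,0,0.009],[0,-0.086,-0.368,0,0.009]]]'

```text
time_s: 2.1
tool_pos: [0.4654, 0.0888, 0.2235]
tool_rot: [-179.7, 0.0, -15.1]
force: [-0.1, -0.2, 0.9]
grip_width: 0.0003
```

Emit:
servo_tool --plan '[[[0,0,0,0.03,0],[0,0,0,0.065,0],[0,0,0,0.1,0],[0,0,0,0.13,0],[0,0,0,0.15,0],[0,0,0,0.158,0],[0,0,0,0.16,0],[0,0,0,0.16,0]]]'

```text
time_s: 2.77
tool_pos: [0.4659, 0.0891, 0.0637]
tool_rot: [-179.7, 0.0, -15.1]
force: [-0.1, 0.7, 0.7]
grip_width: 0.0004
```

Run:
```python
from h import *
o=readout.get_obs();print(o["time_s"],o["tool_pos"],o["tool_rot"],o["force"],o["grip_width"],np.round(o["qpos"],1))
y=np.radians(-15.45);ex=np.array([np.cos(y),np.sin(y)]);ey=np.array([-ex[1],ex[0]])
d=np.array(o["tool_pos"])[:2]-[.6106,.0445];print("base xy",d@ex,d@ey)
c=read_camera("side");im=c["image"][120:250,180:340];save("s1",cv2.resize(im,None,fx=4,fy=4,interpolation=cv2.INTER_CUBIC))
```

```text
2.7667 [0.46589429 0.08911722 0.06370863] [-1.79697827e+02  2.17304506e-02 -1.51368300e+01] [-0.13634757  0.69071138  0.70384867] 0.00044197639318113886 [  27.1    8.8  -43.1  116.6    6.8   57.  -124.5]
base xy -0.15136243074497127 0.004455685371217949
```

View pics/s1.png

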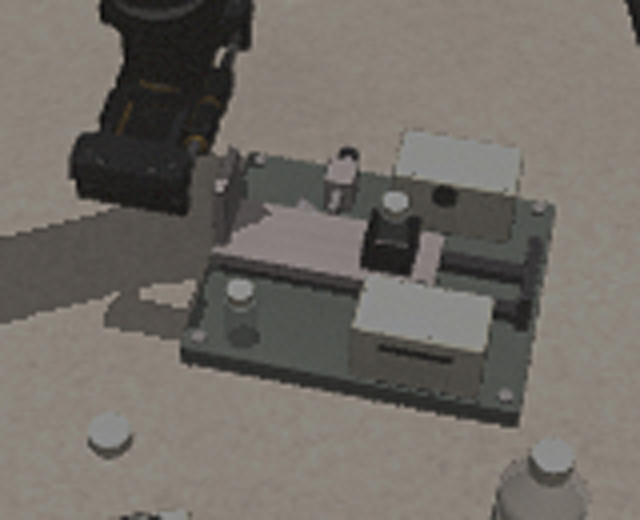

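The fingers are in front of the tab and about 4 mm to its left. I'll correct that while pushing.

Emit:
servo_tool --plan '[[[0,0.008,0.003,0,0.005],[0,0.016,0.0045,0,0.005],[0,0.024,0.0045,0,0.005],[0,0.032,0.0045,0,0.005],[0,0.04,0.0045,0,0.005],[0,0.048,0.0045,0,0.005],[0,0.056,0.0045,0,0.005],[0,0.064,0.0045,0,0.005],[0,0.071,0.0045,0,0.005],[0,0.077,0.0045,0,0.005],[0,0.081,0.0045,0,0.005],[0,0.081,0.0045,0,0.005]]]'

```text
time_s: 3.82
tool_pos: [0.5428, 0.0639, 0.064]
tool_rot: [-179.7, 0.2, -15.4]
force: [-6.1, 1.1, 2.7]
grip_width: 0.0002
```

```bash
cat >> h.py <<'E'
def state():
    o=readout.get_obs();print(o["time_s"],np.round(o["tool_pos"],4),np.round(o["tool_rot"],1),np.round(o["force"],1))
    y=np.radians(-15.45);ex=np.array([np.cos(y),np.sin(y)]);ey=np.array([-ex[1],ex[0]])
    d=np.array(o["tool_pos"])[:2]-[.6106,.0445];print("base xy",d@ex,d@ey)
    for n in("top","side"):
        c=read_camera(n);P=cloud(c);B=np.stack([(P[...,:2]-[.6106,.0445])@ex,(P[...,:2]-[.6106,.0445])@ey,P[...,2]],-1)
        for nm,m in(("vial",(B[...,2]>.085)&(B[...,2]<.11)&(B[...,0]>-.01)&(B[...,0]<.1)&(abs(B[...,1])<.03)),
                    ("tab",(B[...,2]>.085)&(B[...,2]<.11)&(B[...,0]>-.13)&(B[...,0]<-.03)&(abs(B[...,1])<.03))):
            q=B[m]; print(n,nm,len(q),np.round((q.min(0)+q.max(0))/2,4) if len(q) else "")
    return c
E
python3 - <<'E'
from h import *
c=state();save("s2",cv2.resize(c["image"][120:250,180:340],None,fx=4,fy=4,interpolation=cv2.INTER_CUBIC))
E
```

```text
3.8167 [0.5428 0.0639 0.064 ] [-179.7    0.2  -15.4] [-6.1  1.1  2.7]
base xy -0.07055124219712673 0.0005930010689688742
top vial 55 [0.0646 0.0005 0.094 ]
top tab 0 
side vial 55 [ 0.0656 -0.0012  0.0931]
side tab 0
```

View pics/s2.png

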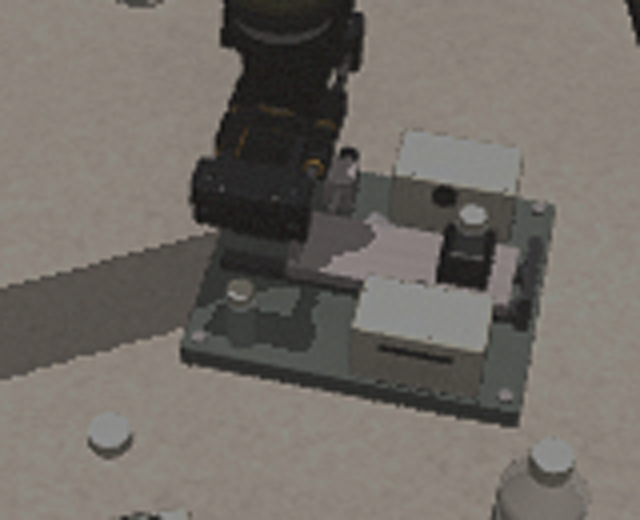

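The carriage is about 54 mm in: the vial is at base x ≈ 65 mm, against 10.5 mm at the start, and it stands upright. Now I'll let go by backing off.

Emit:
servo_tool --plan '[[[0,-0.005,0,0,0],[0,-0.013,0,0,0],[0,-0.021,0,0,0],[0,-0.029,0,0,0],[0,-0.038,0,0,0],[0,-0.048,0,0,0],[0,-0.058,0,0,0],[0,-0.068,0,0,0],[0,-0.078,0,0,0],[0,-0.086,0,0,0],[0,-0.09,0,0,0],[0,-0.09,0,0,0]]]'

```text
time_s: 4.92
tool_pos: [0.4547, 0.088, 0.0644]
tool_rot: [-179.8, 0.2, -15.4]
force: [0.3, -0.7, -0.3]
grip_width: 0.0005
```

Emit:
servo_tool --plan '[[[0,0,0,-0.01,0],[0,0,0,-0.035,0],[0,0,0,-0.07,0],[0,0,0,-0.1,0],[0,0,0,-0.12,0],[0,0,0,-0.12,0]]]'

```text
time_s: 5.42
tool_pos: [0.4586, 0.0881, 0.1899]
tool_rot: [-179.6, -0.4, -15.4]
force: [1.2, -0.5, 0.2]
grip_width: 0.0003
```

Run:
```python
from h import *
c=state();save("s3",cv2.resize(c["image"][120:250,180:340],None,fx=4,fy=4,interpolation=cv2.INTER_CUBIC))
```

```text
5.4167 [0.4586 0.0881 0.1899] [-179.6   -0.4  -15.4] [ 1.2 -0.5  0.2]
base xy -0.15811520413024388 0.00148919449509218
top vial 53 [ 0.0392 -0.0001  0.0929]
top tab 43 [-0.0798 -0.0068  0.0969]
side vial 55 [ 0.0405 -0.0035  0.0933]
side tab 54 [-0.0788 -0.0039  0.095 ]
```

View pics/s3.png

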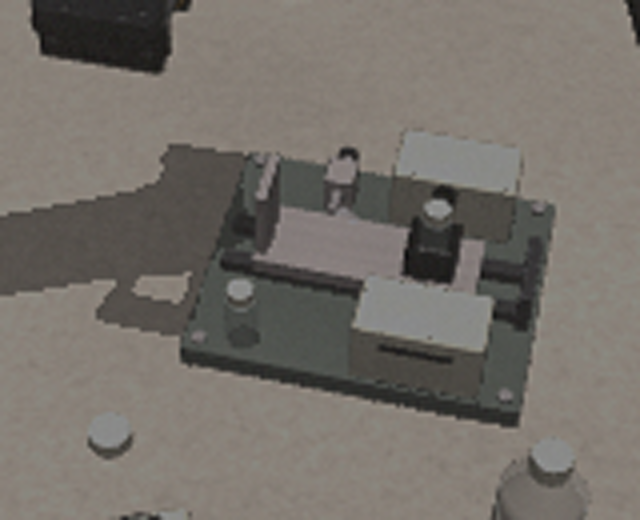

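The carriage is latched at 30 mm: the vial is at base x ≈ 40 mm, in line with the windows. Next is the start button.

Emit:
servo_tool --plan '[[[0,0.005,0.02,0,0],[0,0.012,0.05,0,0],[0,0.02,0.085,0,0],[0,0.028,0.12,0,0],[0,0.036,0.155,0,0],[0,0.044,0.19,0,0],[0,0.052,0.225,0,0],[0,0.059,0.255,0,0],[0,0.063,0.271,0,0],[0,0.064,0.276,0,0],[0,0.064,0.276,0,0],[0,0.064,0.276,0,0]]]'

```text
time_s: 6.52
tool_pos: [0.4442, -0.1941, 0.1835]
tool_rot: [-179.7, 0.1, -15.3]
force: [-0.4, -0.0, 0.2]
grip_width: 0.0002
```

Run:
```python
from h import *
o=readout.get_obs();print(o["tool_pos"],o["tool_rot"])
for n in("top0","side0","wrist"):
    if n=="wrist": c=read_camera(n);save("w1",c["image"])
    else: c=np.load(n+".npz")
    P=cloud(c);x,y,z=P[...,0],P[...,1],P[...,2]
    m=(abs(x-.447)<.045)&(abs(y+.195)<.045)&(z>.046)&(z<.06)
    q=P[m];print(n,len(q))
    if len(q): print(cv2.minEnclosingCircle(q[:,:2].astype(np.float32)*1000),np.median(q[:,2]))
    m=(abs(x-.447)<.045)&(abs(y+.195)<.045)&(z>.024)&(z<.031);q=P[m]
    if len(q): print(cv2.minAreaRect(q[:,:2].astype(np.float32)*1000))
```

```text
[ 0.44419767 -0.19405321  0.18353001] [-1.79663130e+02  1.14819340e-01 -1.53305148e+01]
top0 145
((447.7366027832031, -188.84039306640625), 23.417621612548828) 0.04967979519030585
((447.7989501953125, -194.15623474121094), (69.27523803710938, 70.29727935791016), 8.135808944702148)
side0 172
((447.50457763671875, -195.7494659423828), 19.342506408691406) 0.05082099086119385
((447.9137878417969, -196.62611389160156), (69.9738540649414, 69.81685638427734), 7.8203840255737305)
wrist 1023
((447.6573181152344, -194.40478515625), 18.778654098510742) 0.04951440870298379
((447.661865234375, -194.36500549316406), (69.56568908691406, 69.60487365722656), 8.971158027648926)
```

View pics/w1.png

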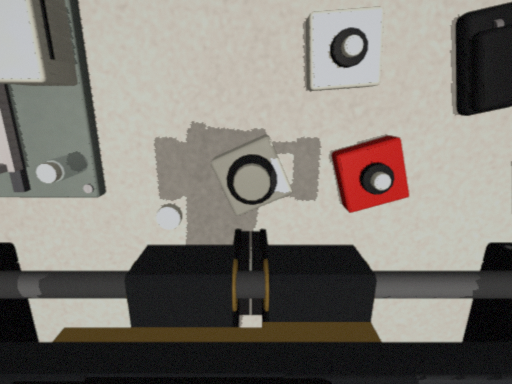

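The wrist view shows the broad start button at (252,180), just ahead of the fingertips. The measured centre is (0.4477, −0.1945), top at 0.0497 m. I'll press and then lift.

Emit:
servo_tool --plan '[[[0,0.0035,0,0.02,0],[0,0.0035,0,0.05,0],[0,0.0035,0,0.08,0],[0,0.0035,0,0.105,0],[0,0.0035,0,0.12,0],[0,0.0035,0,0.128,0],[0,0.0035,0,0.132,0],[0,0.0035,0,0.135,0],[0,0.0035,0,0.138,0],[0,0.0035,0,0.14,0],[0,0.0035,0,0.1405,0],[0,0.0035,0,0.1405,0]]]'

```text
time_s: 7.57
tool_pos: [0.4488, -0.1933, 0.0445]
tool_rot: [-179.7, -0.0, -15.2]
force: [-1.1, 2.6, 4.6]
grip_width: 0.0003
```

Emit:
servo_tool --plan '[[[0,0,0,0.001,0],[0,0,0,0.002,0],[0,0,0,0.002,0]]]'

```text
time_s: 7.82
tool_pos: [0.4489, -0.1933, 0.0443]
tool_rot: [-179.7, 0.0, -15.2]
force: [-5.5, 3.1, 11.8]
grip_width: 0.0008
```

Emit:
servo_tool --plan '[[[0,0,0,-0.005,0],[0,0,0,-0.02,0],[0,0,0,-0.05,0],[0,0,0,-0.085,0],[0,0,0,-0.12,0],[0,0,0,-0.15,0],[0,0,0,-0.17,0],[0,0,0,-0.18,0],[0,0,0,-0.18,0],[0,0,0,-0.18,0]]]'

```text
time_s: 8.65
tool_pos: [0.4485, -0.1944, 0.2238]
tool_rot: [-179.7, 0.0, -15.3]
force: [-0.8, 0.2, -0.9]
grip_width: 0.0006
```

Run:
```python
from h import *
c=state();save("s4",c["image"])
c0=np.load("side0.npz")
for cx,cy in((.4477,-.1945),(.546,-.315)):
    for nm,cc in(("before",c0),("now",c)):
        P=cloud(cc);m=(np.hypot(P[...,0]-cx,P[...,1]-cy)<.008);print(cx,nm,m.sum(),np.nanmedian(P[m][:,2]))
c=read_camera("wrist");P=cloud(c)
for cx,cy in((.4477,-.1945),(.546,-.315)):
    m=(np.hypot(P[...,0]-cx,P[...,1]-cy)<.008);print("wrist",m.sum(),np.nanmedian(P[m][:,2]) if m.any() else "")
```

```text
8.65 [ 0.4485 -0.1944  0.2238] [-179.7    0.   -15.3] [-0.8  0.2 -0.9]
base xy -0.09262246225863023 -0.27343937795360007
top vial 53 [0.039  0.0001 0.0963]
top tab 70 [-0.0801 -0.0007  0.0965]
side vial 54 [ 0.0406 -0.0021  0.0933]
side tab 56 [-0.079  -0.0031  0.0948]
0.4477 before 29 0.05130261422208937
0.4477 now 89 0.6326387217760007
0.546 before 33 0.05162331273547549
0.546 now 33 0.051082605475651355
wrist 536 0.2709621082930076
wrist 214 0.049697740241525595
```

View pics/s4.png

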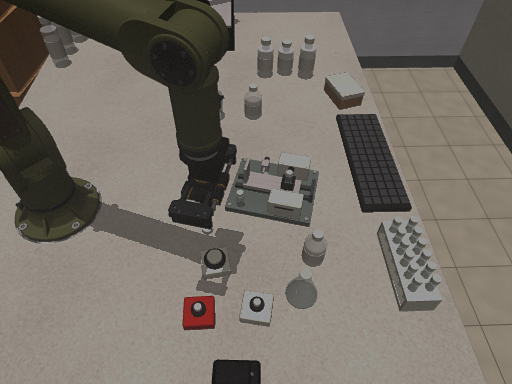

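The side view shows the gripper well above the start button at (215,258), the carriage latched, and everything else standing. I'll do a final check of the button height and bystanders, and hand in if they agree.

Run:
```python
from h import *
P=cloud(read_camera("wrist"));m=(np.hypot(P[...,0]-.4477,P[...,1]+.1945)<.012)&(P[...,2]<.06)
b=np.median(P[m][:,2]);print("start top",m.sum(),b)
a=cloud(np.load("side0.npz"));n=cloud(read_camera("side"))
ok=True
for nm,x,y,r in(("spare",.514,-.017,.02),("botB/A",.563,.40,.045),("bot near",.695,-.18,.04),("flask",.655,-.287,.05),("cap",.423,-.087,.02),("mouse",.5,-.457,.06),("beaker",.426,.403,.045)):
    f=lambda P:P[(np.hypot(P[...,0]-x,P[...,1]-y)<r)&(P[...,2]<.13)&(P[...,2]>(.03 if nm=="spare" else .008))]
    p,q=f(a),f(n);print(nm,len(p),len(q),np.round(p.mean(0)-q.mean(0),4) if len(q) else "")
print("up" if b>.0485 else "CHECK")
if b>.0485: print(env.sign_off())
```

```text
start top 337 0.049694056218826665
spare 114 113 [ 0.0002 -0.     -0.0002]
botB/A 497 498 [ 0.      0.0003 -0.0004]
bot near 680 679 [-0.     -0.0001  0.0004]
flask 887 888 [ 0.0001  0.0001 -0.0001]
cap 91 41 [0.0002 0.0072 0.0019]
mouse 1141 1144 [ 0.0001 -0.     -0.0001]
beaker 550 60 [-0.0266 -0.0055  0.0038]
up
the job is handed in; nothing more can be done
None
```

I pushed the carriage in by its tab, let it latch, pressed and released the start button, and handed the job in after about 9 s of the 43 s allowed. No verdict came back.

- **Carriage:** I pushed it in about 54 mm, then backed off. It sprang back and rests at about 30 mm, with the vial at base x ≈ 40 mm, upright in its pocket and in line with the beam.
- **Start button:** It was pressed right down, with the push force rising to about 12 N at the bottom. Afterwards its top was back at 49.7 mm, the same height as before.
- **Lamp button:** It is up and was not touched.
- **Gripper:** It finished about 0.22 m above the table, clear of everything.
- **Bystanders:** The spare vial, both bottles, the flask and the mouse show no movement beyond 1 mm.
- **Checks that disagreed:** The screw cap read 7 mm off and the beaker 27 mm off. The arm partly hides both of them in that last view: far fewer points were visible than before (41 of 91 for the cap, 60 of 550 for the beaker). The arm never went near the beaker and passed well above the cap, so I took these as hidden points rather than movement. I did not check them again from another view.

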